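Wind open the soak chamber and weigh the test cell

TASK

Wind the chamber's handwheel anticlockwise (seen from above) through its full turn, until the clear sliding cover is all the way back against its stop. Then lift the steel test cell out of the chamber by the rib on its top and set it gently, upright, on the middle of the balance's pan. Leave the cover fully open and do not disturb the other things on the bench.

Things in the scene. Friction and masses are not known exactly. Their poses are not given: they have to be found in the camera images.
- wheel (a joint): angle of the flat-lying black handwheel (rim 162 mm across, vertical axis), rad. 0 = cover shut; grows anticlockwise seen from above; hard stop at 6.8 = cover fully open. It drives the cover through a rack: 25 mm of cover travel per rad. It needs about 3 N at the crank handle, and stays where it is left. At the start it stands between 0 and 0.3.
- wheel_axis (a point): point on the handwheel's vertical axis, level with point crank_grip (144 mm above the bench), 200 mm to the -y side of the pit's centre in the chamber's frame; the axes are the chamber's (x = the way the cover slides open, z up). The wheel's rim and spokes end 101 mm above the bench.
- crank_grip (a point): grip point on the wheel's upright crank handle: a round black handle 22 to 26 mm thick and 62 mm long, spinning freely on its own pin, 68 mm from the wheel's axis; the point is on its axis, 40 mm above the handle's foot and 22 mm below its top (144 mm above the bench). It can be gripped from above and led round without turning the gripper. At wheel angle 0 the handle lies at -2.3 rad from the chamber's x axis, seen from the wheel's axis.
- pit_floor (a point): centre of the chamber's inner floor, 6 mm above the bench; axes are the chamber's. The open-topped pit is 150 mm (x) by 170 mm (y) inside, its 10 mm aluminium walls 76 mm high. The clear cover (166 x 188 mm) lies over it, its top 84 mm above the bench (steel edge strips to 87), and slides 170 mm to the chamber's +x; fully open it clears the pit.
- cell_rib (a point): the steel test cell, about 0.55 kg, loose in the pit: a block 124 mm long (its y) by 56 mm wide (its x) by 32 mm high with round ends, with an upright rib on top to lift it by: 14 mm thick (x), 60 mm long (y), 36 mm high, its top 68 mm above the cell's underside. The point is on the rib, 52 mm above the cell's underside and 16 mm below the rib's top; z is up.
- pan_top (a point): centre of the balance pan's upper face: a flat steel disc 150 mm across and 5 mm thick, 72 mm above the bench when empty, on a stiff spring (it sinks about 1.5 mm under the cell, 8 mm at most under 32 N), on a white balance 230 x 190 mm whose low display strip (top 62 mm above the bench) is towards its -x; axes are the balance's.
- cell: the same test cell; origin at the centre of its underside
- pan: the same balance pan; origin at the centre of its upper face
- beaker: bystander, to be left alone: glass beaker, 70 mm across, 90 high; origin at the centre of its underside
- flask: bystander, to be left alone: white plastic bottle, 64 mm across, 160 high; origin at the centre of its underside
- spanner: bystander, to be left alone: steel spanner 170 mm long, lying along its x; origin at the centre of its underside
- endcap: bystander, to be left alone: steel end cap 70 mm across, 34 high; origin at the centre of its underside
- collar: bystander, to be left alone: aluminium ring 68 mm across, 25 high; origin at the centre of its underside
- core: bystander, to be left alone: grey rock-like core, 50 mm across, 90 high; origin at the centre of its underside
- brush: bystander, to be left alone: brush 180 mm long, lying along its x; origin at the centre of its underside

How it is judged:
By the outcome, as a careful person would: the job done as asked, in the order asked, and still so for the second after the job is handed in, with the robot touching nothing.
It also fails if it takes over 62 s, if anything falls off the work surface, if the arm or the gripper's body presses on something with over 40 N, if the wrist force passes 120 N, or if a joint passes its speed limit or range.

ROBOT

A 7-joint arm with a two-finger parallel gripper is mounted at the origin on the work surface. World frame = base frame: x ahead of the robot, y to its left, z up, the work surface at z = 0. Lengths are in m, angles in rad, forces in N, time in s.
With the tool pointing down it reaches from about 0.4 to 0.85 m from the base axis. Payload 10.4 kg.
Tool frame: the origin (TCP) lies on the centre line of the jaws, within the pads' length; the fingertips stand 11 mm ahead of it and the grasp point (between the pads) lies 8 mm behind it; z points along the fingers, y is the direction in which the jaws open and shut (so a half turn about z gives the same grasp; the last joint's range is limited). The gripper opens to 85 mm and grips with 20 to 120 N. Pads are 22 mm wide; open, the fingers measure 114 mm over their backs; the gripper's body (76 mm by 85 mm) begins 54 mm behind the grasp point. The pads swing forward as they close: fully open they stand 13 mm farther back than shut.
Start: joints at [-1.146, 0.332, -0.065, 1.46, 0.022, 1.35, -0.088], TCP at [0.271, 0.563, 0.242] pointing down, gripper open.
Joint ranges: [-2.6, 2.6], [-0.5, 2.12], [-1.47, 1.34], [0.16, 2.42], [-1.27, 4.41], [0.06, 2.06], [-2.6, 2.6]. Speed limits (rad/s): [2.22, 2.22, 2.79, 2.79, 3.14, 3.14, 3.14].

INTERFACE

Orientations are given as a unit quaternion [x, y, z, w].
In Python, from station import sense, camera, order gives the robot as it stands.
- The arm moves only by the tool play_rows, never from a script. Its argument "motion" is a list that holds one entry, the list of rows, each a list of 7 numbers: the shift along the world's x, y, z in m, then the turn, a rotation vector about the world's x, y, z in rad, then the opening, from 0 (shut) to 1 (fully open). In form: [[[tx, ty, tz, ax, ay, az, gripper], ...]]. A call has 1 to 5 rows; each row shifts and turns the pose as measured when the row begins; what a row does not reach is not made up. A row lasts 1/10 s, in which the tool goes at most 50 mm and 8.59 degrees, less where a joint would pass 70% of its speed; a pose out of reach is approached as far as the arm can. A call with a gripper value outside its range is refused whole. The fingers move at their own pace and stop on an object; "force" is the grip in N (left out, the last holds). Time passes only in rows, so rows that do not move let the fingers close. It gives the time, the measured TCP pose, the force and the opening at its end, in the units of the state.
- sense(): the state, without advancing time (a new reading comes with each control period).
- camera(name): name is "scene" or "top" or "wrist"; returns a dict with "img" (480x640x3 uint8, red, green, blue), "fx", "fy", "cx", "cy" (pixels), "rvec" (rotation vector, rad) and "tvec" (3), from world to camera coordinates, as OpenCV has them. Camera axes: x right, y down, z forward; pixel columns grow to the right and rows downward; lengths in m; the calibration is good to about 2 mm. The wrist camera is an equidistant fisheye: a pixel r from the principal point sees the ray r / f radians off the axis. A picture is of the moment at which its call begins. There is no depth.
- order.sign_off(): hands the job in, once; it reports no verdict.
The state is a dict: "t": time; "joints": joint angles; "joint_vel": joint speeds; "effort": joint torques, N m; "tcp_pos": TCP position; "tcp_rot": TCP orientation; "wrist_force": force on the tool from outside, world axes, zero at the start; "torque": the same for the moment, N m; "finger_gap": finger opening in m.
Only numpy, scipy, OpenCV 4.12 (cv2) and the standard library are available. Lean on these libraries where they do the work, as an engineer would, in place of code of your own. Each camera call takes 0.05 s, during which the arm holds its last target.

## Working session

There is one attempt and no reset: what is moved stays moved. The work goes in short steps, Python scripts to look and compute and a tool call to move; the robot and the scene stay as the last step left them, time stands still between calls to the robot, and variables do not carry over. Pictures are saved under pics/ and viewed, and the job is handed in when it is done.

Besides the shell and the picture viewer there is one more tool, called after "Call:" as a command line: name --argument value ..., lists and objects as JSON in quotes. play_rows: Moves the arm, as the interface text tells. Its arguments: {"type":"object","properties":{"motion":{"type":"array"},"force":{"type":"number"}},"required":["motion"]}

```bash
ls; mkdir -p pics; cat > h.py <<'E'
import numpy as np,cv2
from station import sense,camera,order
def snap(n,f):
    c=camera(n); cv2.imwrite('pics/'+f,c['img'][:,:,::-1]); np.save('pics/'+f+'.npy',c,allow_pickle=True); return c
def ld(f): return np.load('pics/'+f+'.npy',allow_pickle=True).item()
def onplane(c,u,v,z):
    R=cv2.Rodrigues(np.array(c['rvec'],float))[0]; t=np.array(c['tvec'],float).ravel()
    d=np.array([(u-c['cx'])/c['fx'],(v-c['cy'])/c['fy'],1.])
    o=-R.T@t; d=R.T@d; return o+d*(z-o[2])/d[2]
def proj(c,P):
    P=np.atleast_2d(np.array(P,float));K=np.array([[c['fx'],0,c['cx']],[0,c['fy'],c['cy']],[0,0,1.]])
    return cv2.projectPoints(P,np.array(c['rvec'],float),np.array(c['tvec'],float),K,None)[0][:,0]
E
python3 -c "
from h import *
for n in ['scene','top','wrist']:
    c=snap(n,n+'0.png'); print(n,{k:np.round(c[k],3) for k in c if k!='img'})
print(sense())"
```

```text
pics
scene {'fx': np.float64(621.112), 'fy': np.float64(621.112), 'cx': np.float64(325.81), 'cy': np.float64(246.846), 'rvec': array([ 2.265,  1.436, -0.378]), 'tvec': array([-0.235, -0.39 ,  1.819])}
top {'fx': np.float64(575.602), 'fy': np.float64(575.602), 'cx': np.float64(322.38), 'cy': np.float64(236.985), 'rvec': array([ 2.129, -2.114,  0.195]), 'tvec': array([-0.02 ,  0.533,  1.497])}
wrist {'fx': np.float64(371.648), 'fy': np.float64(371.648), 'cx': np.float64(323.902), 'cy': np.float64(236.189), 'rvec': array([-2.418, -1.521, -0.249]), 'tvec': array([-0.624, -0.041,  0.379])}
{'t': 0.15, 'joints': array([-1.14558619,  0.33276977, -0.06467782,  1.46072006,  0.02163232,
        1.34992047, -0.08849745]), 'joint_vel': array([-1.04606812e-03, -4.62318853e-03,  2.12235095e-04, -2.87072111e-03,
       -2.34473912e-04,  2.15100823e-04, -2.89761503e-06]), 'effort': array([ 4.37918725e-04, -6.25825453e+01,  4.88214043e-02, -3.91853178e+01,
        1.62366772e-02,  7.51966814e-03, -1.35715386e-06]), 'tcp_pos': array([0.27052563, 0.56312293, 0.24168529]), 'tcp_rot': array([ 2.22036420e-01,  9.75038211e-01, -5.54791046e-04, -8.22744022e-05]), 'wrist_force': array([-0.25800377,  0.36060757,  0.42990306]), 'torque': array([-0.00211476, -0.04170878, -0.05845997]), 'finger_gap': 0.08542439521088624}
```

View pics/top0.png

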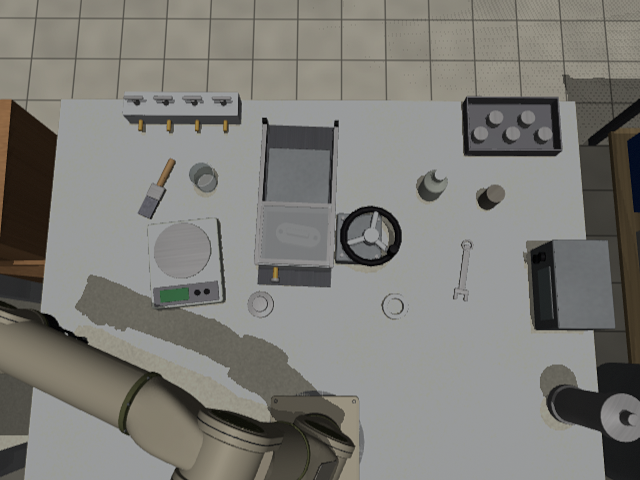

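View pics/scene0.png

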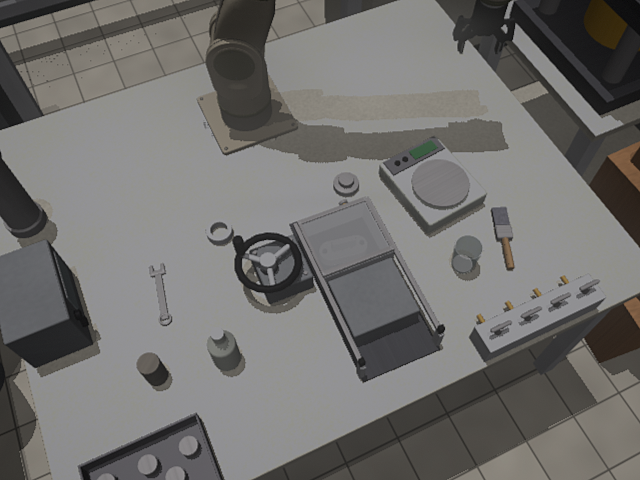

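View pics/wrist0.png

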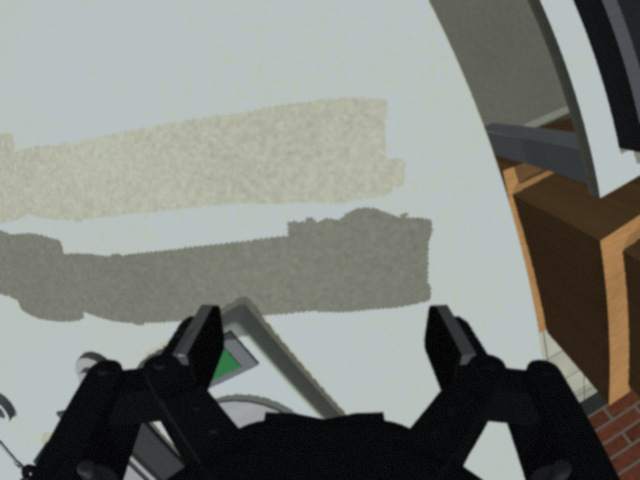

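```bash
python3 -c "
from h import *
c=ld('top0.png');s=ld('scene0.png')
a=cv2.resize(c['img'][190:320,140:420,::-1],None,fx=2.8,fy=2.8,interpolation=cv2.INTER_CUBIC)
cv2.imwrite('pics/topz.png',a)
a=cv2.resize(s['img'][130:330,210:500,::-1],None,fx=2.7,fy=2.7,interpolation=cv2.INTER_CUBIC)
cv2.imwrite('pics/scz.png',a)
print(onplane(c,297,233,.084),onplane(c,371,236,.101))
"
```

```text
[0.537252  0.0504468 0.084    ] [ 0.52734687 -0.14282995  0.101     ]
```

View pics/topz.png

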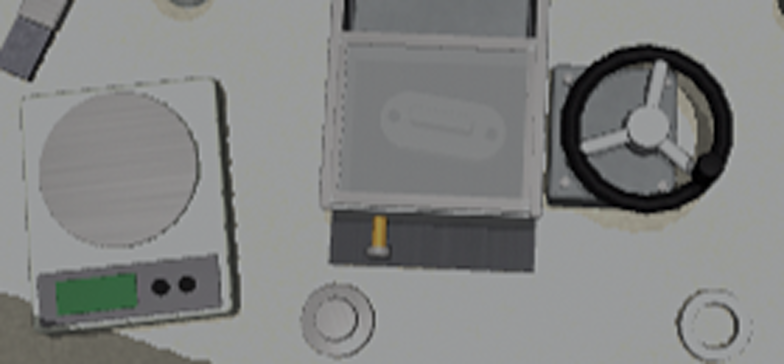

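View pics/scz.png

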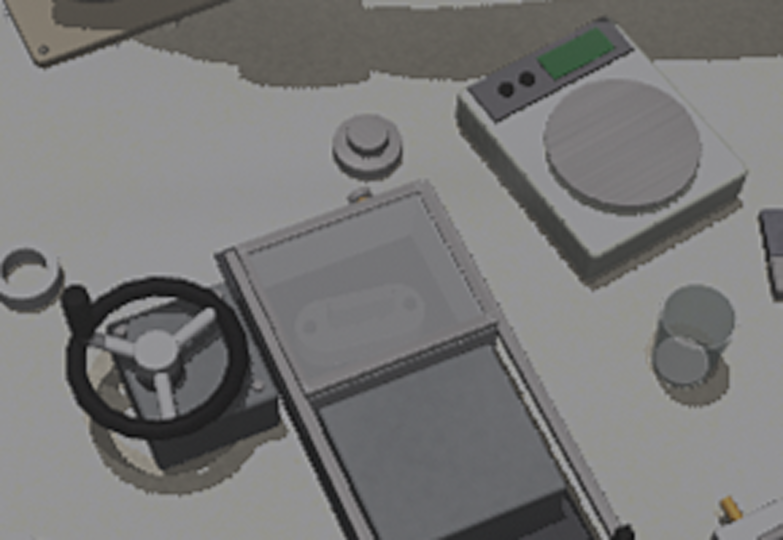

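```bash
cat > m.py <<'E'
from h import *
c=ld('top0.png');s=ld('scene0.png')
def ell(c,roi,thr):
    x0,y0,x1,y1=roi; g=c['img'][y0:y1,x0:x1].max(2); m=(g<thr).astype(np.uint8)
    n,l,st,_=cv2.connectedComponentsWithStats(m); k=1+st[1:,4].argmax(); m=(l==k).astype(np.uint8)
    ct=max(cv2.findContours(m,0,1)[0],key=cv2.contourArea); h=cv2.convexHull(ct)
    e=cv2.fitEllipse(ct); return (e[0][0]+x0,e[0][1]+y0),e[1],st[k]
for nm,cc,roi in(('top',c,(338,200,405,270)),('sc',s,(225,225,310,300))):
    e=ell(cc,roi,40); print(nm,e,onplane(cc,*e[0],.092))
for z in(.144,.166): print(z,onplane(c,393.2,248.9,z),onplane(s,237.8,239.2,z))
# pan
for nm,cc,p in(('top',c,(140+119/2.8,190+170/2.8)),('sc',s,(210+622/2.7,130+143/2.7))): print('pan',nm,onplane(cc,*p,.072))
def tz(u,v):return 140+u/2.8,190+v/2.8
def sz(u,v):return 210+u/2.7,130+v/2.7
for n,p in dict(coverTL=(340,33),TR=(540,38),BL=(328,210),BR=(538,213)).items(): print(n,onplane(c,*tz(*p),.087))
for n,p in dict(dispTL=(37,274),dispTR=(216,256),TL=(22,96),TR=(217,77)).items(): print(n,onplane(c,*tz(*p),.064))
for n,p in dict(cellholeL=(402,118),R=(490,132),).items(): print(n,onplane(c,*tz(*p),.038))
for n,p in dict(cellholeA=(311,327),B=(410,304)).items(): print(n,onplane(s,*sz(*p),.038))
E
python3 m.py
```

```text
top ((369.03111839294434, 236.90145874023438), (57.62533187866211, 65.12919616699219), array([   0,    6,   63,   60, 1109], dtype=int32)) [ 0.52663618 -0.13839746  0.092     ]
sc ((266.6395492553711, 261.79141998291016), (59.2113037109375, 69.70849609375), array([   8,    8,   69,   61, 1082], dtype=int32)) [ 0.52990113 -0.14450728  0.092     ]
0.144 [ 0.48651914 -0.19481262  0.144     ] [ 0.47386509 -0.18904034  0.144     ]
0.166 [ 0.48280525 -0.1921709   0.166     ] [ 0.48699251 -0.1912369   0.166     ]
pan top [0.48979802 0.35257457 0.072     ]
pan sc [0.49717168 0.35414821 0.072     ]
coverTL [0.62042865 0.1460906  0.087     ]
TR [ 0.61686994 -0.04353627  0.087     ]
BL [0.45114125 0.15258587 0.087     ]
BR [ 0.44976229 -0.04241558  0.087     ]
dispTL [0.3918925  0.42620962 0.064     ]
dispTR [0.41004277 0.25917311 0.064     ]
TL [0.56210114 0.45121654 0.064     ]
TR [0.58202165 0.26540647 0.064     ]
cellholeL [0.54838479 0.08923165 0.038     ]
R [0.53518309 0.00377348 0.038     ]
cellholeA [0.535631   0.00615564 0.038     ]
B [0.55274939 0.09993274 0.038     ]
```

```bash
cat >> m.py <<'E'
print('----')
def rim(cc,roi,thr=32):
    x0,y0,x1,y1=roi; g=cc['img'][y0:y1,x0:x1].max(2); m=(g<thr).astype(np.uint8)
    n,l,st,_=cv2.connectedComponentsWithStats(m); k=1+st[1:,4].argmax(); m=(l==k).astype(np.uint8)
    ct=max(cv2.findContours(m,0,1)[0],key=cv2.contourArea)[:,0].astype(float)+[x0,y0]
    P=np.array([onplane(cc,u,v,.094)[:2] for u,v in ct])
    from scipy.optimize import least_squares
    r=least_squares(lambda q:np.hypot(P[:,0]-q[0],P[:,1]-q[1])-q[2],[.527,-.14,.08],loss='soft_l1',f_scale=.001)
    print(st[k],r.x,np.abs(r.fun).mean())
rim(c,(330,195,415,275));rim(s,(225,225,310,305))
print(onplane(c,*tz(648,126),.105),onplane(s,*sz(156,350),.105))
E
python3 m.py|sed -n '/----/,$p'
```

```text
----
[  10   11   61   60 1047] [ 0.52953642 -0.14123567  0.07809075] 0.0014398912030407053
[18 13 28 17 34] [ 0.53503436 -0.14157172  0.06733202] 0.0006813959065417501
[ 0.52922743 -0.14363668  0.105     ] [ 0.53259967 -0.14156505  0.105     ]
```

Call:
play_rows --motion '[[[0.0134,-0.0472,0.002,0,0,-0.081,1],[0.0134,-0.0472,0.002,0,0,-0.081,1],[0.0134,-0.0472,0.002,0,0,-0.081,1],[0.0134,-0.0472,0.002,0,0,-0.081,1],[0.0134,-0.0472,0.002,0,0,-0.081,1]]]' --force 60

```text
t: 0.65
tcp_pos: [0.3332, 0.3252, 0.2474]
tcp_rot: [0.415, 0.91, -0.002, -0.002]
wrist_force: [1.3, 0.2, 0.6]
finger_gap: 0.0853
```

Call:
play_rows --motion '[[[0.0138,-0.047,0,0,0,-0.08,1],[0.0138,-0.047,0,0,0,-0.08,1],[0.0138,-0.047,0,0,0,-0.08,1],[0.0138,-0.047,0,0,0,-0.08,1],[0.0138,-0.047,0,0,0,-0.08,1]]]'

```text
t: 1.15
tcp_pos: [0.4012, 0.0847, 0.2475]
tcp_rot: [0.594, 0.804, -0.0, -0.003]
wrist_force: [1.9, 0.6, 0.4]
finger_gap: 0.0856
```

Call:
play_rows --motion '[[[0.0138,-0.047,0,0,0,-0.08,1],[0.0138,-0.047,0,0,0,-0.08,1],[0.0138,-0.047,0,0,0,-0.08,1],[0.0138,-0.047,0,0,0,-0.08,1],[0.0138,-0.047,0,0,0,-0.08,1]]]'

```text
t: 1.65
tcp_pos: [0.4688, -0.156, 0.2482]
tcp_rot: [0.748, 0.664, 0.002, -0.003]
wrist_force: [1.0, 1.1, -1.0]
finger_gap: 0.0855
```

```bash
cat >> h.py <<'E'
from scipy.spatial.transform import Rotation as Ro
def st():
    q=sense(); R=Ro.from_quat(q['tcp_rot']).as_matrix()
    print('t',round(q['t'],2),'tcp',np.round(q['tcp_pos'],4),'jaw deg',np.round(np.degrees(np.arctan2(R[1,1],R[0,1])),1),'z',np.round(R[:,2],3),'F',np.round(q['wrist_force'],1),'gap',round(q['finger_gap'],4),'j',np.round(q['joints'],2)); return q
E
python3 -c "
from h import *
st(); snap('top','top1.png');snap('wrist','w1.png')"
```

```text
t 1.65 tcp [ 0.4688 -0.156   0.2482] jaw deg -6.8 z [-0.     0.007 -1.   ] F [ 1.   1.1 -1. ] gap 0.0855 j [-0.44  0.02  0.69  1.82 -0.02  1.31  0.14]
```

View pics/w1.png

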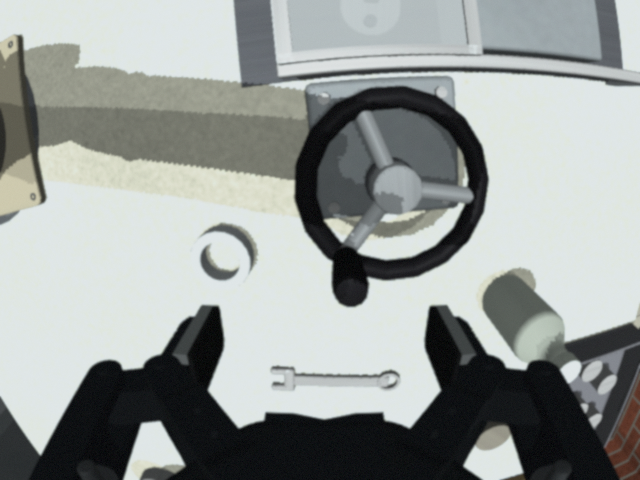

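```bash
cat >> h.py <<'E'
def fish(c,u,v,z):
    R=cv2.Rodrigues(np.array(c['rvec'],float))[0]; t=np.array(c['tvec'],float).ravel()
    a=np.array([(u-c['cx'])/c['fx'],(v-c['cy'])/c['fy']]); r=np.hypot(*a)
    d=np.array([*(a/r*np.sin(r)),np.cos(r)]); o=-R.T@t; d=R.T@d; return o+d*(z-o[2])/d[2]
E
python3 -c "
from h import *
c=ld('w1.png')
print(fish(c,351,291,.166),fish(c,345,243,.105),fish(c,397,187,.105),fish(c,391,182,.094))
"
```

```text
[ 0.48275229 -0.19252507  0.166     ] [ 0.48339414 -0.18127957  0.105     ] [ 0.52791041 -0.14177774  0.105     ] [ 0.5253979  -0.13957644  0.094     ]
```

Call:
play_rows --motion '[[[0.008,-0.019,-0.015,0,0,0,1],[0.007,-0.017,-0.025,0,0,0,1],[0,0,-0.03,0,0,0,1],[0,0,-0.02,0,0,0,1],[0,0,0,0,0,0,1]]]'

```text
t: 2.25
tcp_pos: [0.4837, -0.1987, 0.155]
tcp_rot: [0.751, 0.66, 0.001, -0.001]
wrist_force: [-0.2, 0.4, -0.5]
finger_gap: 0.0854
```

```bash
python3 -c "
from h import *
st(); c=snap('wrist','w2.png');snap('scene','s2.png')"
```

```text
t 2.25 tcp [ 0.4837 -0.1987  0.155 ] jaw deg -7.4 z [-0.001  0.003 -1.   ] F [-0.2  0.4 -0.5] gap 0.0854 j [-0.35  0.21  0.74  1.87 -0.16  1.12  0.32]
```

View pics/w2.png

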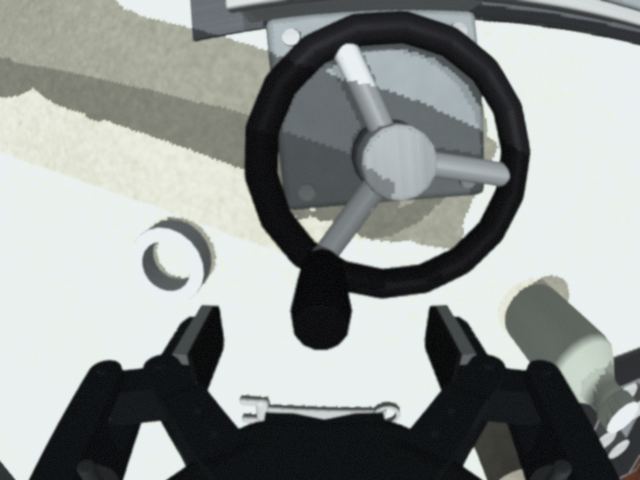

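View pics/s2.png

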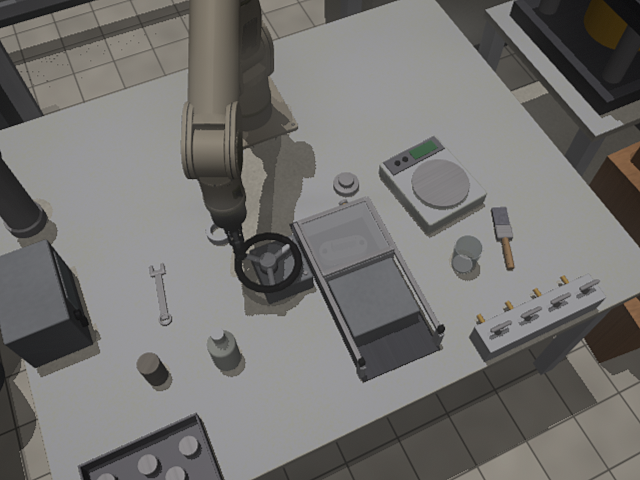

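```bash
python3 -c "
from h import *
c=ld('w2.png')
print(fish(c,321.5,324,.166),fish(c,320,263,.105),fish(c,398,163,.105))
"
```

```text
[ 0.48346815 -0.19196494  0.166     ] [ 0.48224533 -0.19206135  0.105     ] [ 0.52739314 -0.14445362  0.105     ]
```

Handle at (0.483, -0.192). Descend to 0.136 and grip.

Call:
play_rows --motion '[[[0,0.006,-0.012,0,0,0,1],[0,0.001,-0.008,0,0,0,1],[0,0,0,0,0,0,0.2],[0,0,0,0,0,0,0],[0,0,0,0,0,0,0]]]' --force 60

```text
t: 2.85
tcp_pos: [0.4872, -0.1906, 0.1393]
tcp_rot: [0.75, 0.661, 0.004, 0.002]
wrist_force: [-0.1, -0.6, 0.6]
finger_gap: 0.044
```

Call:
play_rows --motion '[[[0,0,0,0,0,0,0],[0,0,0,0,0,0,0],[0,0,0,0,0,0,0]]]'

```text
t: 3.15
tcp_pos: [0.487, -0.1909, 0.1399]
tcp_rot: [0.75, 0.661, 0.004, 0.001]
wrist_force: [0.4, 0.1, -3.0]
finger_gap: 0.0236
```

```bash
python3 -c "
from h import *
st()"
```

```text
t 3.15 tcp [ 0.487  -0.1909  0.1399] jaw deg -7.3 z [ 0.008  0.003 -1.   ] F [ 0.4  0.1 -3. ] gap 0.0236 j [-0.36  0.22  0.73  1.89 -0.17  1.08  0.31]
```

```bash
cat > w.py <<'E'
from h import *
import sys,json,os
ds=float(sys.argv[1]); n=int(sys.argv[2]) if len(sys.argv)>2 else 5
q=st(); p=q['tcp_pos'][:2]
L=json.load(open('log.json')) if os.path.exists('log.json') else []
L.append(list(p)); json.dump(L,open('log.json','w'))
ax=np.array([.5305,-.1415])
if len(L)>3:
    from scipy.optimize import least_squares
    A=np.array(L); r=least_squares(lambda a:np.r_[(np.hypot(*(A-a).T)-.068)/.001,(a-ax)/.003],ax); ax=r.x
d=p-ax; r=np.hypot(*d); th=np.arctan2(d[1],d[0]); print('axis',ax,'r',r,'th',th,'from -2.3 :',(th+2.3)%(2*np.pi))
rr=r;P=p
for i in range(n):
    th+=ds; rr+=np.clip(.068-rr,-.002,.002); N=ax+rr*np.array([np.cos(th),np.sin(th)]); print(np.round(N-P,4)); P=N
print('dz',.140-q['tcp_pos'][2])
E
python3 w.py 0.12
```

```text
t 3.15 tcp [ 0.487  -0.1909  0.1399] jaw deg -7.3 z [ 0.008  0.003 -1.   ] F [ 0.4  0.1 -3. ] gap 0.0236 j [-0.36  0.22  0.73  1.89 -0.17  1.08  0.31]
axis [ 0.5305 -0.1415] r 0.06586078177134785 th -2.2931305725202193 from -2.3 : 0.006869427479780477
[ 0.0051 -0.0065]
[ 0.0069 -0.0043]
[ 0.0074 -0.0033]
[ 0.0078 -0.0024]
[ 0.008  -0.0015]
dz 6.519126865425773e-05
```

Call:
play_rows --motion '[[[0.006,-0.0055,0,0,0,0,0],[0.0069,-0.0043,0,0,0,0,0],[0.0074,-0.0033,0,0,0,0,0],[0.0078,-0.0024,0,0,0,0,0],[0.008,-0.0015,0,0,0,0,0]]]'

```text
t: 3.65
tcp_pos: [0.5262, -0.206, 0.1399]
tcp_rot: [0.749, 0.662, 0.006, -0.001]
wrist_force: [-3.3, 7.8, 5.9]
finger_gap: 0.0235
```

```bash
python3 w.py 0.17
```

```text
t 3.65 tcp [ 0.5262 -0.206   0.1399] jaw deg -7.1 z [ 0.008  0.009 -1.   ] F [-3.3  7.8  5.9] gap 0.0235 j [-0.3   0.33  0.71  1.78 -0.25  1.11  0.38]
axis [ 0.5305 -0.1415] r 0.06467401531408086 th -1.637530804478147 from -2.3 : 0.6624691955218529
[ 0.0112 -0.0018]
[0.0115 0.0008]
[0.0108 0.004 ]
[0.01   0.0058]
[0.0088 0.0074]
dz 0.00011725047207891692
```

Call:
play_rows --motion '[[[0.0112,0.001,0,0,0,0,0],[0.0113,0.002,0,0,0,0,0],[0.0108,0.004,0,0,0,0,0],[0.01,0.0058,0,0,0,0,0],[0.0088,0.0074,0,0,0,0,0]]]'

```text
t: 4.15
tcp_pos: [0.5806, -0.1835, 0.1398]
tcp_rot: [0.749, 0.662, 0.005, -0.006]
wrist_force: [-13.1, 8.4, 14.1]
finger_gap: 0.0234
```

```bash
python3 w.py 0.18
```

```text
t 4.15 tcp [ 0.5806 -0.1835  0.1398] jaw deg -7.0 z [-0.001  0.015 -1.   ] F [-13.1   8.4  14.1] gap 0.0234 j [-0.29  0.44  0.68  1.66 -0.31  1.16  0.35]
axis [ 0.5305 -0.1415] r 0.06538693784402208 th -0.6974139745939786 from -2.3 : 1.6025860254060214
[0.0084 0.0087]
[0.0056 0.0108]
[0.003  0.0119]
[0.0008 0.0122]
[-0.0014  0.0121]
dz 0.00017365119650972205
```

```bash
sed -i 's/(a-ax)\/.003/(a-ax)\/.02/; s/-.002,.002/-.001,.001/; s/len(L)>3/len(L)>2/' w.py; python3 - <<'E'
import json;L=json.load(open('log.json'));L.pop();json.dump(L,open('log.json','w'))
E
python3 w.py 0.18
```

```text
t 4.15 tcp [ 0.5806 -0.1835  0.1398] jaw deg -7.0 z [-0.001  0.015 -1.   ] F [-13.1   8.4  14.1] gap 0.0234 j [-0.29  0.44  0.68  1.66 -0.31  1.16  0.35]
axis [ 0.52990984 -0.13816743] r 0.0680143962096659 th -0.7294040156745002 from -2.3 : 1.5705959843254997
[0.0073 0.0098]
[0.0054 0.011 ]
[0.0034 0.0117]
[0.0012 0.0122]
[-0.001   0.0122]
dz 0.00017365119650972205
```

Call:
play_rows --motion '[[[0.0063,0.0102,0.0005,0,0,0,0],[0.0052,0.011,0.0005,0,0,0,0],[0.0032,0.0117,0,0,0,0,0],[0.0011,0.0122,0,0,0,0,0],[-0.001,0.0122,0,0,0,0,0]]]'

```text
t: 4.65
tcp_pos: [0.5971, -0.1284, 0.1399]
tcp_rot: [0.751, 0.661, 0.002, -0.004]
wrist_force: [-3.0, -3.2, 1.5]
finger_gap: 0.0236
```

```bash
python3 w.py 0.18
```

```text
t 4.65 tcp [ 0.5971 -0.1284  0.1399] jaw deg -7.3 z [-0.002  0.008 -1.   ] F [-3.  -3.2  1.5] gap 0.0236 j [-0.38  0.44  0.67  1.65 -0.3   1.16  0.24]
axis [ 0.52986152 -0.13816962] r 0.0679530295487642 th 0.14448522079052983 from -2.3 : 2.4444852207905297
[-0.0028  0.0119]
[-0.0049  0.0112]
[-0.0068  0.0101]
[-0.0085  0.0087]
[-0.01    0.0071]
dz 5.618206175847518e-05
```

Excellent.

Call:
play_rows --motion '[[[-0.0028,0.0119,0,0,0,0,0],[-0.0049,0.0112,0,0,0,0,0],[-0.0068,0.0101,0,0,0,0,0],[-0.0085,0.0087,0,0,0,0,0],[-0.01,0.0071,0,0,0,0,0]]]'

```text
t: 5.15
tcp_pos: [0.5619, -0.0776, 0.1399]
tcp_rot: [0.751, 0.66, 0.001, -0.002]
wrist_force: [-2.4, -9.9, -0.4]
finger_gap: 0.0237
```

```bash
python3 w.py 0.18
```

```text
t 5.15 tcp [ 0.5619 -0.0776  0.1399] jaw deg -7.4 z [-0.001  0.003 -1.   ] F [-2.4 -9.9 -0.4] gap 0.0237 j [-0.5   0.33  0.67  1.77 -0.23  1.12  0.12]
axis [ 0.52993189 -0.13802687] r 0.06834890203527708 th 1.083286239019252 from -2.3 : 3.3832862390192515
[-0.0114  0.0044]
[-0.0119  0.0026]
[-0.0122  0.0005]
[-0.0121 -0.0017]
[-0.0116 -0.0039]
dz 8.768658583721556e-05
```

Call:
play_rows --motion '[[[-0.0114,0.0038,0,0,0,0,0],[-0.0119,0.0024,0,0,0,0,0],[-0.0122,0.0003,0,0,0,0,0],[-0.0121,-0.0018,0,0,0,0,0],[-0.0116,-0.0039,0,0,0,0,0]]]'

```text
t: 5.65
tcp_pos: [0.502, -0.0753, 0.1399]
tcp_rot: [0.75, 0.661, 0.003, 0.003]
wrist_force: [7.6, -9.0, -6.6]
finger_gap: 0.0238
```

```bash
python3 w.py 0.18
```

```text
t 5.65 tcp [ 0.502  -0.0753  0.1399] jaw deg -7.3 z [ 0.008 -0.001 -1.   ] F [ 7.6 -9.  -6.6] gap 0.0238 j [-0.57  0.17  0.69  1.93 -0.13  1.07  0.05]
axis [ 0.52980715 -0.13786438] r 0.06842533890262147 th 1.9893566958910665 from -2.3 : 4.289356695891066
[-0.0105 -0.0063]
[-0.0094 -0.0078]
[-0.0079 -0.0093]
[-0.0061 -0.0106]
[-0.0041 -0.0115]
dz 7.281150142232629e-05
```

Call:
play_rows --motion '[[[-0.01,-0.0068,0,0,0,0,0],[-0.0092,-0.0078,0,0,0,0,0],[-0.0078,-0.0093,0,0,0,0,0],[-0.006,-0.0106,0,0,0,0,0],[-0.004,-0.0115,0,0,0,0,0]]]'

```text
t: 6.15
tcp_pos: [0.4647, -0.1171, 0.1399]
tcp_rot: [0.748, 0.664, 0.008, 0.004]
wrist_force: [4.1, 0.9, -4.0]
finger_gap: 0.0237
```

```bash
python3 w.py 0.18
```

```text
t 6.15 tcp [ 0.4647 -0.1171  0.1399] jaw deg -6.9 z [ 0.017  0.004 -1.   ] F [ 4.1  0.9 -4. ] gap 0.0237 j [-0.54  0.09  0.73  2.01 -0.07  1.06  0.11]
axis [ 0.52969818 -0.13783615] r 0.06826055209463126 th 2.8321881918822607 from -2.3 : 5.1321881918822605
[-0.0024 -0.012 ]
[-0.0005 -0.0122]
[ 0.0017 -0.0121]
[ 0.0039 -0.0116]
[ 0.0059 -0.0107]
dz 5.028172962009969e-05
```

Call:
play_rows --motion '[[[-0.0023,-0.012,0,0,0,0,0],[-0.0004,-0.0122,0,0,0,0,0],[0.0018,-0.0121,0,0,0,0,0],[0.0039,-0.0116,0,0,0,0,0],[0.0059,-0.0107,0,0,0,0,0]]]'

```text
t: 6.65
tcp_pos: [0.4719, -0.1743, 0.1399]
tcp_rot: [0.746, 0.665, 0.01, 0.0]
wrist_force: [1.2, 4.1, 0.0]
finger_gap: 0.0238
```

```bash
python3 w.py 0.13
```

```text
t 6.65 tcp [ 0.4719 -0.1743  0.1399] jaw deg -6.6 z [ 0.015  0.012 -1.   ] F [1.2 4.1 0. ] gap 0.0238 j [-0.44  0.17  0.78  1.95 -0.15  1.07  0.29]
axis [ 0.52964097 -0.13786766] r 0.06821713099189224 th -2.578959266211236 from -2.3 : 6.00422604096835
[ 0.0054 -0.007 ]
[ 0.0061 -0.0064]
[ 0.0069 -0.0056]
[ 0.0075 -0.0046]
[ 0.0081 -0.0036]
dz 5.9908788237805766e-05
```

Call:
play_rows --motion '[[[0.0054,-0.007,0,0,0,0,0],[0.0061,-0.0064,0,0,0,0,0],[0.0069,-0.0056,0,0,0,0,0],[0.0075,-0.0046,0,0,0,0,0],[0.0081,-0.0036,0,0,0,0,0]]]'

```text
t: 7.15
tcp_pos: [0.5076, -0.2023, 0.14]
tcp_rot: [0.746, 0.666, 0.01, -0.001]
wrist_force: [-2.0, 4.1, 4.2]
finger_gap: 0.0239
```

```bash
python3 w.py 0.08
```

```text
t 7.15 tcp [ 0.5076 -0.2023  0.14  ] jaw deg -6.5 z [ 0.013  0.015 -1.   ] F [-2.   4.1  4.2] gap 0.0239 j [-0.35  0.29  0.77  1.84 -0.25  1.1   0.4 ]
axis [ 0.52963434 -0.13789283] r 0.0681111546643165 th -1.900892867185777 from -2.3 : 0.39910713281422283
[ 0.0052 -0.0015]
[ 0.0053 -0.0011]
[ 0.0054 -0.0007]
[ 0.0054 -0.0003]
[0.0054 0.0002]
dz 2.1389627389734045e-05
```

Call:
play_rows --motion '[[[0.0045,-0.0013,0,0,0,0,0],[0.0045,-0.0009,0,0,0,0,0],[0.003,-0.0005,0,0,0,0,0]]]'

```text
t: 7.45
tcp_pos: [0.5137, -0.2041, 0.1397]
tcp_rot: [0.747, 0.665, 0.006, -0.01]
wrist_force: [-24.7, 12.6, 27.8]
finger_gap: 0.0236
```

```bash
python3 w.py 0.05; python3 -c "
from h import *
snap('top','t3.png')"
```

```text
t 7.45 tcp [ 0.5137 -0.2041  0.1397] jaw deg -6.6 z [-0.005  0.023 -1.   ] F [-24.7  12.6  27.8] gap 0.0236 j [-0.34  0.32  0.77  1.8  -0.27  1.13  0.41]
axis [ 0.52963202 -0.13791077] r 0.06809332754539155 th -1.807587529712848 from -2.3 : 0.49241247028715174
[ 0.0033 -0.0006]
[ 0.0034 -0.0005]
[ 0.0034 -0.0004]
[ 0.0034 -0.0002]
[ 0.0034 -0.    ]
dz 0.00033606018846193964
```

View pics/t3.png

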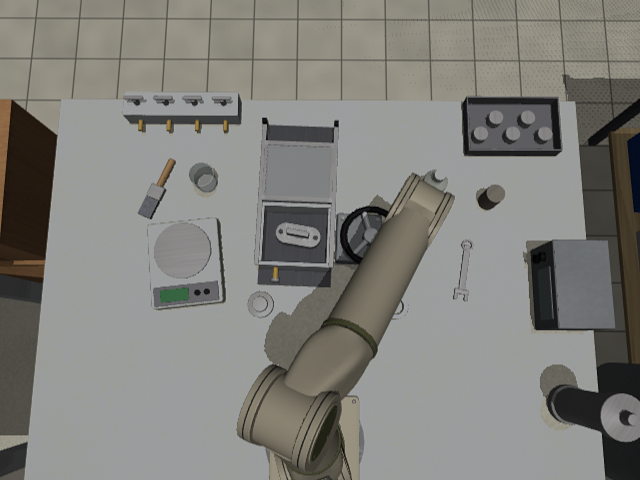

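Call:
play_rows --motion '[[[0,0,0,0,0,0,0],[0,0,0,0,0,0,1],[0,0,0,0,0,0,1],[0,0,0,0,0,0,1],[0,0,0,0,0,0,1]]]'

```text
t: 8.0
tcp_pos: [0.514, -0.2055, 0.1401]
tcp_rot: [0.747, 0.665, 0.005, -0.01]
wrist_force: [0.5, -0.0, 0.4]
finger_gap: 0.08
```

```bash
python3 -c "
from h import *
st()
snap('wrist','w4.png')"
```

```text
t 8.0 tcp [ 0.514  -0.2055  0.1401] jaw deg -6.7 z [-0.005  0.021 -1.   ] F [ 0.5 -0.   0.4] gap 0.08 j [-0.33  0.33  0.77  1.8  -0.27  1.13  0.41]
```

View pics/w4.png

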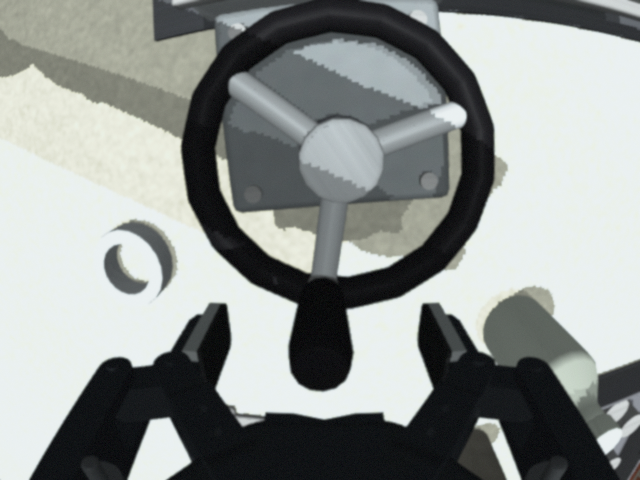

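Call:
play_rows --motion '[[[0,0,0.02,0,0,0,1],[0,0,0.03,-0.01,-0.0025,0,1],[0,0,0.04,-0.01,-0.0025,0,1],[0,0.03,0.03,0,0,0,1],[0,0.045,0,0,0,0,1]]]'

```text
t: 8.55
tcp_pos: [0.5117, -0.1354, 0.2635]
tcp_rot: [0.751, 0.66, -0.002, 0.0]
wrist_force: [1.7, 0.3, -0.5]
finger_gap: 0.0857
```

```bash
python3 -c "
from h import *
st()
c=ld('t3.png');a=cv2.resize(c['img'][110:300,245:345,::-1],None,fx=3,fy=3,interpolation=cv2.INTER_CUBIC);cv2.imwrite('pics/t3z.png',a)
s=snap('scene','s4.png');a=cv2.resize(s['img'][180:380,280:450,::-1],None,fx=3,fy=3,interpolation=cv2.INTER_CUBIC);cv2.imwrite('pics/s4z.png',a)"
```

```text
t 8.55 tcp [ 0.5117 -0.1354  0.2635] jaw deg -7.4 z [-0.002 -0.003 -1.   ] F [ 1.7  0.3 -0.5] gap 0.0857 j [-0.54  0.12  0.77  1.72 -0.08  1.35  0.12]
```

View pics/t3z.png

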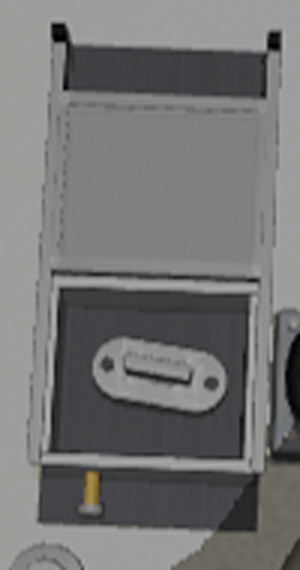

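View pics/s4z.png

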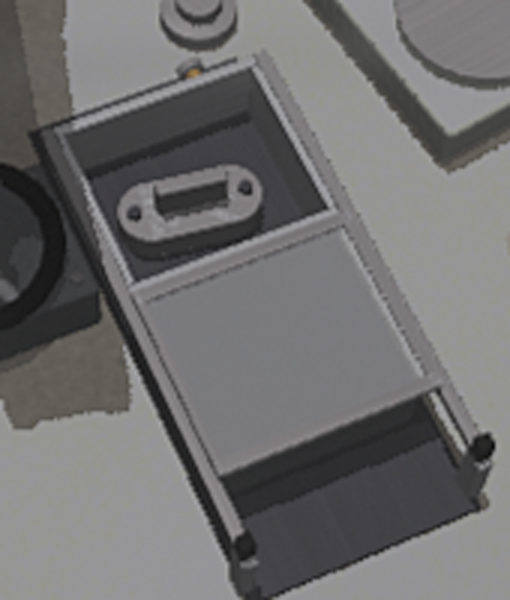

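```bash
python3 -c "
from h import *
c=ld('t3.png');s=ld('s4.png')
L=onplane(c,281,231.3,.038);R=onplane(c,315,238,.038);print(L,R,(L+R)/2,np.arctan2(-(L-R)[0],(L-R)[1]))
R2=onplane(s,324.7,251.3,.038);L2=onplane(s,361.7,242.3,.038);print(L2,R2,(L2+R2)/2,np.arctan2(-(L2-R2)[0],(L2-R2)[1]))
for p in ((54,290),(252,292),(244,460),(46,454)): print('pit inner top',onplane(c,245+p[0]/3,110+p[1]/3,.08))
"
```

```text
[0.55066775 0.09626294 0.038     ] [0.5328202  0.00374945 0.038     ] [0.54174398 0.05000619 0.038     ] -0.19057709515379084
[0.5518296 0.0999711 0.038    ] [0.53560292 0.00483199 0.038     ] [0.54371626 0.05240154 0.038     ] -0.1689318983416408
pit inner top [0.60884508 0.1423372  0.08      ]
pit inner top [ 0.60824761 -0.03341203  0.08      ]
pit inner top [ 0.45782568 -0.02729401  0.08      ]
pit inner top [0.46184094 0.14534878 0.08      ]
```

Call:
play_rows --motion '[[[0.007,0.045,0,0,0,-0.0125,0.5],[0.008,0.045,-0.005,0,0,-0.0125,0.5],[0.008,0.045,-0.01,0,0,-0.0125,0.5],[0.008,0.045,-0.01,0,0,-0.0125,0.5],[0,0.006,0,0,0,0,0.5]]]'

```text
t: 9.1
tcp_pos: [0.5428, 0.0657, 0.2369]
tcp_rot: [0.765, 0.644, 0.001, -0.001]
wrist_force: [0.2, 0.4, -0.8]
finger_gap: 0.0424
```

```bash
python3 -c "
from h import *
st()
snap('wrist','w5.png')"
```

```text
t 9.1 tcp [0.5428 0.0657 0.2369] jaw deg -9.8 z [ 0.     0.003 -1.   ] F [ 0.2  0.4 -0.8] gap 0.0424 j [-0.75  0.17  0.62  1.71 -0.11  1.29 -0.28]
```

View pics/w5.png

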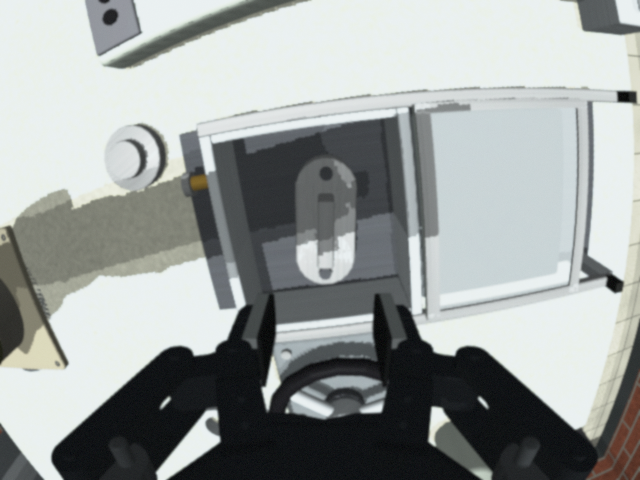

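```bash
python3 -c "
from h import *
c=ld('w5.png')
L=fish(c,326,173,.038);R=fish(c,325.5,273,.038);print(L,R,(L+R)/2,np.arctan2(-(L-R)[0],(L-R)[1]));print(fish(c,325.5,223,.074))
a=cv2.resize(c['img'][140:300,270:380,::-1],None,fx=4,fy=4,interpolation=cv2.INTER_CUBIC);cv2.imwrite('pics/w5z.png',a)"
```

```text
[0.54975034 0.09634618 0.038     ] [0.53295185 0.00062934 0.038     ] [0.54135109 0.04848776 0.038     ] -0.17373263419438884
[0.5430775  0.06085357 0.074     ]
```

View pics/w5z.png

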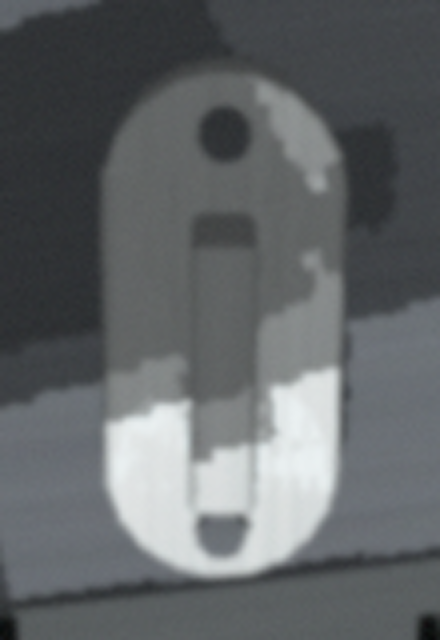

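```bash
python3 -c "
from h import *
c=ld('w5.png')
print(fish(c,326,201.5,.074),fish(c,326,268.5,.074),fish(c,326,235,.074),fish(c,326,201.5-6,.040))"
```

```text
[0.54653972 0.07871017 0.074     ] [0.53664694 0.02060031 0.074     ] [0.54173553 0.05051878 0.074     ] [0.54633459 0.07640788 0.04      ]
```

Call:
play_rows --motion '[[[-0.001,-0.0155,-0.03,0,0,0,0.5],[0,0,-0.045,0,0,0,0.5],[0,0,-0.045,0,0,0,0.5],[0,0,-0.03,0,0,0,0.5],[0,0,0,0,0,0,0.5]]]'

```text
t: 9.65
tcp_pos: [0.5429, 0.0424, 0.0854]
tcp_rot: [0.766, 0.643, 0.003, 0.002]
wrist_force: [0.3, -0.2, 0.7]
finger_gap: 0.0424
```

```bash
python3 -c "
from h import *
st()
snap('wrist','w6.png')"
```

```text
t 9.65 tcp [0.5429 0.0424 0.0854] jaw deg -10.0 z [ 0.007  0.001 -1.   ] F [ 0.3 -0.2  0.7] gap 0.0424 j [-0.68  0.33  0.6   1.88 -0.23  0.98 -0.15]
```

View pics/w6.png

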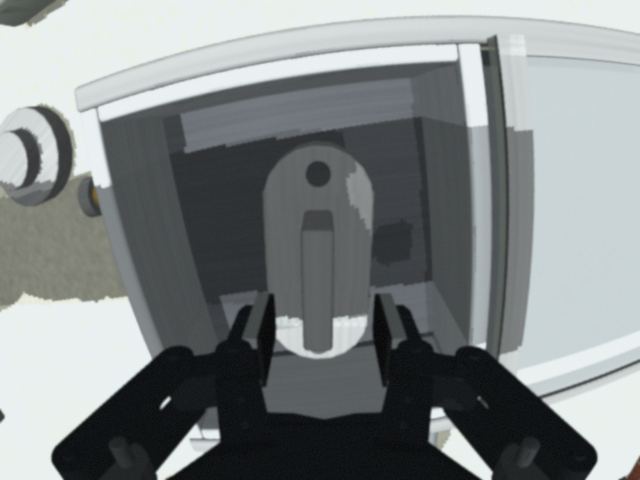

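Call:
play_rows --motion '[[[-0.002,0.008,-0.01,0,0.007,0,0.5],[0,0,-0.018,0,0,0,0.5],[0,0,-0.002,0,0,0,0.5],[0,0,0,0,0,0,0.5]]]'

```text
t: 10.1
tcp_pos: [0.5462, 0.0512, 0.0629]
tcp_rot: [0.766, 0.642, 0.006, 0.002]
wrist_force: [-0.2, -0.2, 0.4]
finger_gap: 0.043
```

```bash
python3 -c "
from h import *
st()
snap('wrist','w7.png')"
```

```text
t 10.1 tcp [0.5462 0.0512 0.0629] jaw deg -10.1 z [ 0.011  0.005 -1.   ] F [-0.2 -0.2  0.4] gap 0.043 j [-0.67  0.37  0.59  1.89 -0.26  0.94 -0.14]
```

View pics/w7.png

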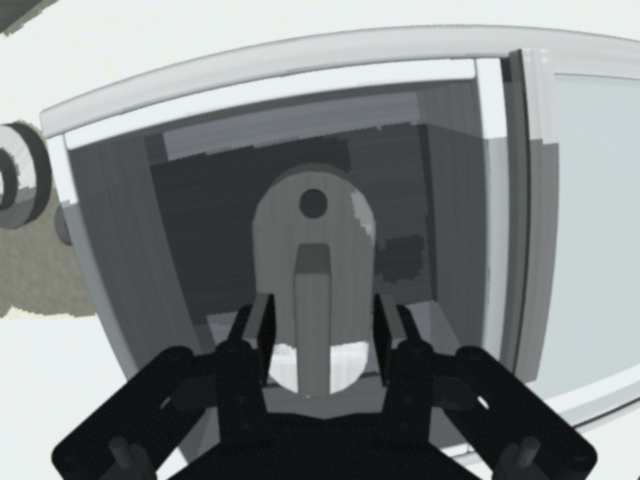

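Call:
play_rows --motion '[[[-0.004,0,-0.004,-0.005,0.011,0,0.5],[-0.001,0,-0.004,0,0.003,0,0.5],[0,0,0,0,0,0,0.5]]]'

```text
t: 10.45
tcp_pos: [0.542, 0.0518, 0.0567]
tcp_rot: [0.766, 0.642, -0.0, -0.001]
wrist_force: [-0.1, -0.4, 0.6]
finger_gap: 0.0426
```

```bash
python3 -c "
from h import *
st()"
```

```text
t 10.45 tcp [0.542  0.0518 0.0567] jaw deg -10.0 z [-0.001  0.001 -1.   ] F [-0.1 -0.4  0.6] gap 0.0426 j [-0.67  0.38  0.58  1.9  -0.26  0.94 -0.14]
```

Call:
play_rows --motion '[[[-0.0005,-0.001,-0.003,0,0,0,0.5],[0,0,0,0,0,0,0],[0,0,0,0,0,0,0],[0,0,0,0,0,0,0],[0,0,0,0,0,0,0]]]' --force 60

```text
t: 10.95
tcp_pos: [0.5417, 0.0506, 0.0538]
tcp_rot: [0.766, 0.642, -0.0, -0.001]
wrist_force: [0.3, -0.1, -0.2]
finger_gap: 0.0134
```

```bash
python3 -c "
from h import *
st()"
```

```text
t 10.95 tcp [0.5417 0.0506 0.0538] jaw deg -10.1 z [-0.001  0.001 -1.   ] F [ 0.3 -0.1 -0.2] gap 0.0134 j [-0.67  0.39  0.58  1.9  -0.26  0.93 -0.14]
```

Call:
play_rows --motion '[[[0,0,0,0,0,0,0],[0,0,0.008,0,0,0,0],[0,0,0.02,0,0,0,0],[0,0,0.025,0,0,0,0],[0,0,0.025,0,0,0,0]]]'

```text
t: 11.45
tcp_pos: [0.5363, 0.0495, 0.1296]
tcp_rot: [0.767, 0.642, -0.006, -0.003]
wrist_force: [0.6, 0.3, -6.5]
finger_gap: 0.0131
```

Call:
play_rows --motion '[[[0,0,0.025,0,0,0,0],[0,0,0.025,0,0,0,0],[0,0,0.01,0,0,0,0],[0,0,0,0,0,0,0]]]'

```text
t: 11.85
tcp_pos: [0.5353, 0.0488, 0.1939]
tcp_rot: [0.767, 0.642, -0.006, -0.003]
wrist_force: [-0.5, 0.6, -7.3]
finger_gap: 0.0133
```

```bash
python3 -c "
from h import *
st();snap('wrist','w8.png');c=snap('top','t8.png')
a=cv2.resize(c['img'][190:320,130:350,::-1],None,fx=3.5,fy=3.5,interpolation=cv2.INTER_CUBIC);cv2.imwrite('pics/t8z.png',a)"
```

```text
t 11.85 tcp [0.5353 0.0488 0.1939] jaw deg -10.2 z [-0.013 -0.003 -1.   ] F [-0.5  0.6 -7.3] gap 0.0133 j [-0.74  0.2   0.64  1.78 -0.12  1.22 -0.24]
```

View pics/w8.png

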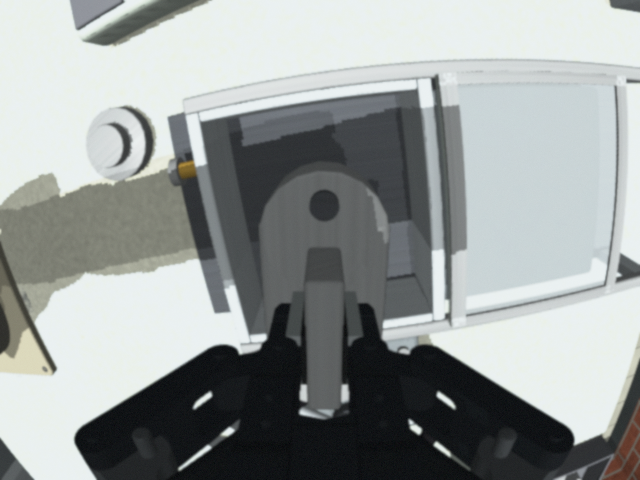

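View pics/t8z.png

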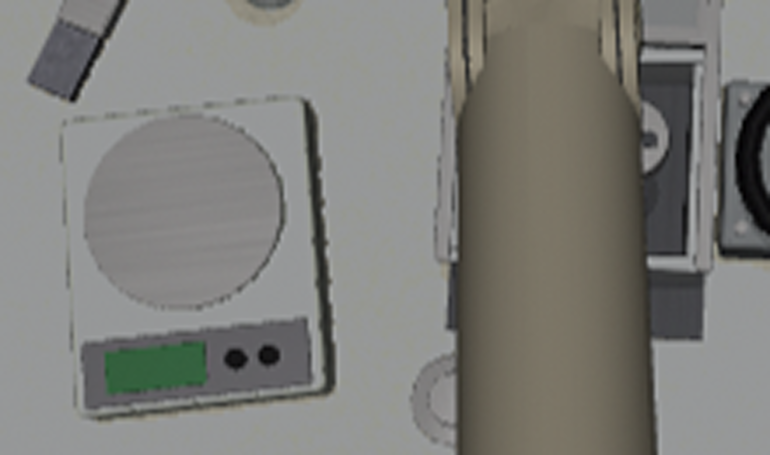

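Call:
play_rows --motion '[[[-0.003,0.015,0,0.003,-0.007,0,0],[-0.004,0.03,0,0,-0.006,0,0],[-0.005,0.035,0,0,0,0,0],[-0.005,0.035,0,0,0,0,0],[-0.005,0.035,0,0,0,0,0]]]'

```text
t: 12.45
tcp_pos: [0.5088, 0.1951, 0.1844]
tcp_rot: [0.771, 0.637, -0.007, -0.0]
wrist_force: [0.7, 0.1, -5.4]
finger_gap: 0.0132
```

Call:
play_rows --motion '[[[-0.005,0.035,0,0,0,0,0],[-0.005,0.035,0,0,0,0,0],[-0.005,0.03,0,0,0,0,0],[-0.003,0.02,0,0,0,0,0],[0,0,0,0,0,0,0]]]'

```text
t: 12.95
tcp_pos: [0.4836, 0.3239, 0.1749]
tcp_rot: [0.768, 0.64, -0.014, -0.001]
wrist_force: [0.2, -1.1, -6.8]
finger_gap: 0.0132
```

```bash
python3 -c "
from h import *
st();snap('wrist','w9.png');c=snap('scene','s9.png')
a=cv2.resize(c['img'][60:280,340:560,::-1],None,fx=2.7,fy=2.7,interpolation=cv2.INTER_CUBIC);cv2.imwrite('pics/s9z.png',a)"
```

```text
t 12.95 tcp [0.4836 0.3239 0.1749] jaw deg -10.4 z [-0.023 -0.016 -1.   ] F [ 0.2 -1.1 -6.8] gap 0.0132 j [-1.05  0.32  0.47  1.67 -0.15  1.22 -0.73]
```

View pics/w9.png

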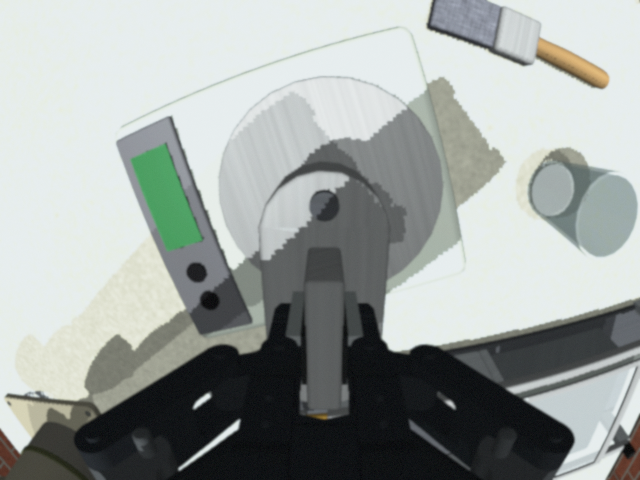

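View pics/s9z.png

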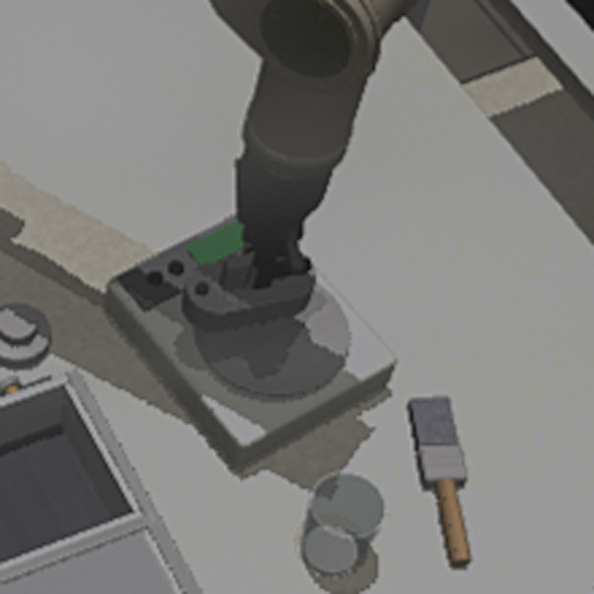

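```bash
python3 -c "
from h import *
from scipy.optimize import least_squares
c=ld('w9.png')
a=cv2.resize(c['img'][60:300,200:460,::-1],None,fx=3,fy=3);cv2.imwrite('pics/w9z.png',a[:600])
px=[(219,185),(442,190),(330,76),(245,115),(416,115),(433,148),(225,153)]
A=np.array([fish(c,*p,.072)[:2] for p in px])
r=least_squares(lambda a:np.hypot(*(A-a).T)-.075,[.49,.35]);print(r.x,np.round(r.fun*1e3,1))
r=least_squares(lambda a:np.hypot(*(A-a[:2]).T)-a[2],[.49,.35,.075]);print(r.x,np.round(r.fun*1e3,1))
for f,p in(('top0.png',None),('scene0.png',None)):
  c=ld(f);g=cv2.cvtColor(c['img'],cv2.COLOR_RGB2GRAY)
  uv=proj(c,[.492,.353,.072])[0]; Q=[]
  for t in np.linspace(0,2*np.pi,60,endpoint=False):
    rs=np.arange(.066,.084,.0005); pr=proj(c,[[.492+x*np.cos(t),.353+x*np.sin(t),.072] for x in rs]).astype(np.float32)
    v=cv2.remap(cv2.GaussianBlur(g,(3,3),0),pr[:,0][None],pr[:,1][None],1)[0].astype(float); k=np.gradient(v).argmax(); Q.append([.492+rs[k]*np.cos(t),.353+rs[k]*np.sin(t)])
  Q=np.array(Q); r=least_squares(lambda a:np.hypot(*(Q-a[:2]).T)-a[2],[.49,.35,.075],loss='soft_l1',f_scale=.001);print(f,r.x)
"
```

```text
[0.49063216 0.35165718] [-1.6 -1.4  1.2  0.2  0.4 -1.9 -1.5]
[0.49118854 0.35476518 0.07285778] [ 0.3  0.6  0.2  0.1  0.4 -1.1 -0.5]
top0.png [0.49160706 0.35290439 0.07567285]
scene0.png [0.49819417 0.35265937 0.07690334]
```

View pics/w9z.png

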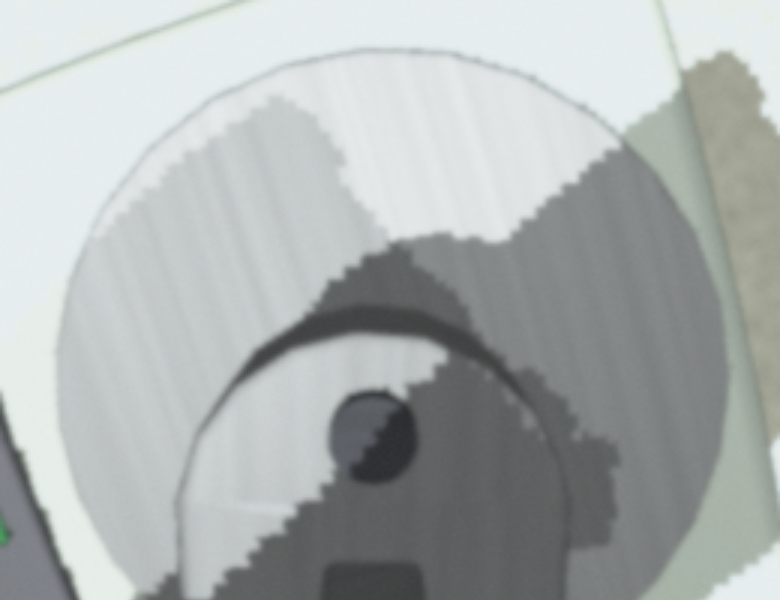

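Call:
play_rows --motion '[[[0.003,0.012,0,0.006,-0.009,0,0],[0.003,0.012,0,0.005,-0.008,0,0],[0.001,0.005,-0.005,0.005,-0.006,0,0],[0,0,-0.01,0,0,0,0],[0,0,0,0,0,0,0]]]'

```text
t: 13.55
tcp_pos: [0.4943, 0.3476, 0.1582]
tcp_rot: [0.771, 0.636, 0.001, 0.001]
wrist_force: [-1.0, -1.3, -6.4]
finger_gap: 0.0131
```

```bash
python3 -c "
from h import *
st()"
```

```text
t 13.55 tcp [0.4943 0.3476 0.1582] jaw deg -11.0 z [ 0.003 -0.001 -1.   ] F [-1.  -1.3 -6.4] gap 0.0131 j [-1.06  0.36  0.46  1.65 -0.17  1.17 -0.75]
```

Call:
play_rows --motion '[[[-0.002,0.003,-0.008,0.001,0.003,0,0],[-0.001,0.002,-0.008,0,0,0,0],[0,0,-0.008,0,0,0,0],[0,0,-0.003,0,0,0,0],[0,0,0,0,0,0,0]]]'

```text
t: 14.05
tcp_pos: [0.4907, 0.3517, 0.1279]
tcp_rot: [0.772, 0.636, -0.001, 0.0]
wrist_force: [0.1, -0.5, -6.1]
finger_gap: 0.0132
```

```bash
python3 -c "
from h import *
st();snap('wrist','w10.png')"
```

```text
t 14.05 tcp [0.4907 0.3517 0.1279] jaw deg -11.0 z [-0.002 -0.002 -1.   ] F [ 0.1 -0.5 -6.1] gap 0.0132 j [-1.06  0.39  0.45  1.68 -0.19  1.12 -0.75]
```

View pics/w10.png

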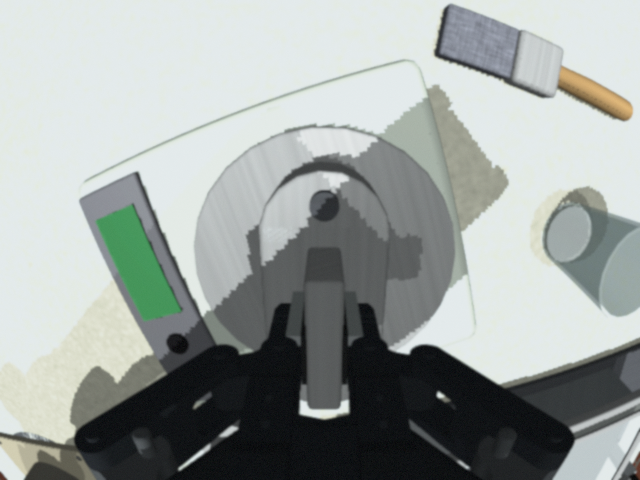

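Call:
play_rows --motion '[[[0,0.0005,-0.002,0,0,0,0],[0,0,-0.002,0,0,0,0],[0,0,-0.0015,0,0,0,0],[0,0,0,0,0,0,0]]]'

```text
t: 14.5
tcp_pos: [0.4913, 0.3525, 0.1232]
tcp_rot: [0.772, 0.636, -0.0, 0.0]
wrist_force: [-0.3, 0.1, -6.6]
finger_gap: 0.0128
```

Call:
play_rows --motion '[[[0,0,-0.001,0,0,0,0],[0,0,-0.001,0,0,0,0],[0,0,0,0,0,0,0]]]'

```text
t: 14.8
tcp_pos: [0.4915, 0.3526, 0.1213]
tcp_rot: [0.772, 0.636, -0.0, 0.0]
wrist_force: [-0.4, -0.4, -6.3]
finger_gap: 0.0134
```

```bash
python3 -c "
from h import *
st()"
```

```text
t 14.8 tcp [0.4915 0.3526 0.1213] jaw deg -11.0 z [-0. -0. -1.] F [-0.4 -0.4 -6.3] gap 0.0134 j [-1.05  0.4   0.45  1.68 -0.19  1.1  -0.75]
```

Call:
play_rows --motion '[[[0,0,-0.001,0,0,0,0],[0,0,-0.001,0,0,0,0],[0,0,0,0,0,0,0]]]'

```text
t: 15.1
tcp_pos: [0.4916, 0.3526, 0.1193]
tcp_rot: [0.772, 0.636, 0.0, 0.0]
wrist_force: [-0.8, -1.6, -4.3]
finger_gap: 0.0131
```

Call:
play_rows --motion '[[[0,0,-0.0007,0,0,0,0],[0,0,-0.0006,0,0,0,0],[0,0,0,0,0,0,0]]]'

```text
t: 15.4
tcp_pos: [0.4916, 0.3526, 0.1186]
tcp_rot: [0.772, 0.636, 0.0, -0.0]
wrist_force: [-1.5, -0.7, -2.6]
finger_gap: 0.0132
```

Call:
play_rows --motion '[[[0,0,-0.0008,0,0,0,0],[0,0,-0.0006,0,0,0,0],[0,0,0,0,0,0,0]]]'

```text
t: 15.7
tcp_pos: [0.4916, 0.3526, 0.1179]
tcp_rot: [0.772, 0.636, 0.0, -0.0]
wrist_force: [-2.9, -1.8, 0.8]
finger_gap: 0.0128
```

Fully supported; release gently (half open), then check and rise.

Call:
play_rows --motion '[[[0,0,0,0,0,0,0.25],[0,0,0,0,0,0,0.5],[0,0,0,0,0,0,0.5],[0,0,0,0,0,0,0.5]]]'

```text
t: 16.1
tcp_pos: [0.4932, 0.3538, 0.1191]
tcp_rot: [0.772, 0.636, 0.003, -0.0]
wrist_force: [-0.6, 0.8, 0.1]
finger_gap: 0.0424
```

```bash
python3 -c "
from h import *
st();snap('wrist','w11.png')"
```

```text
t 16.1 tcp [0.4932 0.3538 0.1191] jaw deg -11.1 z [ 0.004  0.004 -1.   ] F [-0.6  0.8  0.1] gap 0.0424 j [-1.05  0.41  0.44  1.68 -0.19  1.09 -0.74]
```

View pics/w11.png

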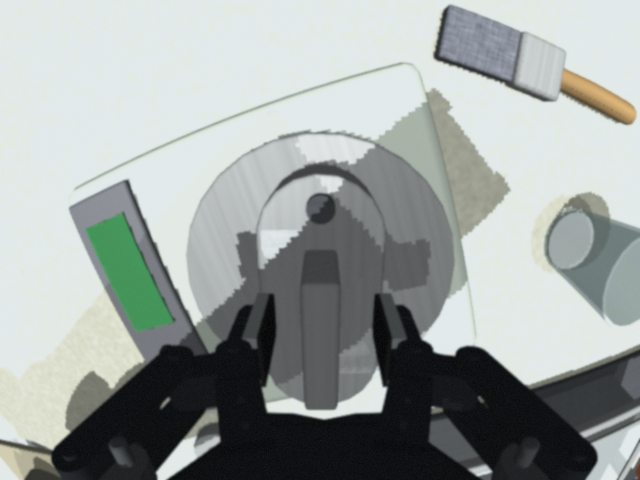

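Cell stands free with the jaws clear on both sides. Rise straight, then back away.

Call:
play_rows --motion '[[[0,0,0.015,0,0,0,0.5],[0,0,0.03,0,0,0,0.5],[0,0,0.035,0,0,0,0.5],[0,0,0.035,0,0,0,0.5],[0,0,0.02,0,0,0,0.5]]]'

```text
t: 16.65
tcp_pos: [0.4917, 0.352, 0.2602]
tcp_rot: [0.772, 0.635, 0.001, 0.0]
wrist_force: [-0.5, 1.2, 0.2]
finger_gap: 0.043
```

Call:
play_rows --motion '[[[-0.02,0.03,0,0,0,0,0.5],[-0.02,0.03,0,0,0,0,0.5],[-0.03,0.03,0,0,0,0,0.5],[-0.03,0.03,0,0,0,0,0.5],[-0.03,0.03,0,0,0,0,0.5]]]'

```text
t: 17.15
tcp_pos: [0.3658, 0.5003, 0.2732]
tcp_rot: [0.777, 0.629, 0.008, 0.001]
wrist_force: [0.0, 1.1, 0.1]
finger_gap: 0.0428
```

Call:
play_rows --motion '[[[-0.02,0.03,0,0,0,0,0.5],[-0.02,0.03,0,0,0,0,0.5],[0,0,0,0,0,0,0.5],[0,0,0,0,0,0,0.5]]]'

```text
t: 17.55
tcp_pos: [0.3171, 0.5676, 0.2781]
tcp_rot: [0.774, 0.633, 0.01, -0.001]
wrist_force: [0.4, -0.9, -0.0]
finger_gap: 0.0423
```

```bash
python3 -c "
from h import *
st();c=snap('top','t12.png');s=snap('scene','s12.png')
a=cv2.resize(c['img'][100:320,130:420,::-1],None,fx=2.7,fy=2.7,interpolation=cv2.INTER_CUBIC);cv2.imwrite('pics/t12z.png',a)
a=cv2.resize(s['img'][110:330,210:520,::-1],None,fx=2.5,fy=2.5,interpolation=cv2.INTER_CUBIC);cv2.imwrite('pics/s12z.png',a)"
```

```text
t 17.55 tcp [0.3171 0.5676 0.2781] jaw deg -11.5 z [ 0.013  0.015 -1.   ] F [ 0.4 -0.9 -0. ] gap 0.0423 j [-1.39  0.37  0.35  1.37 -0.12  1.41 -1.25]
```

View pics/t12z.png

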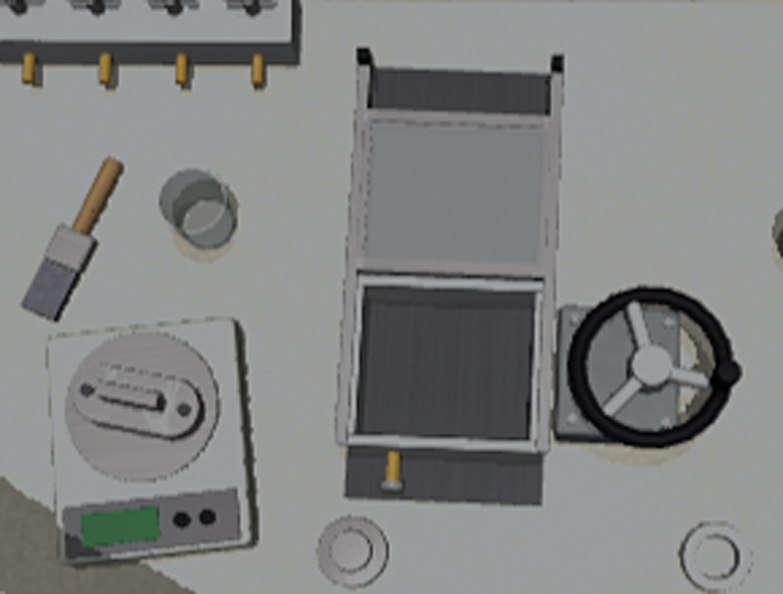

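View pics/s12z.png

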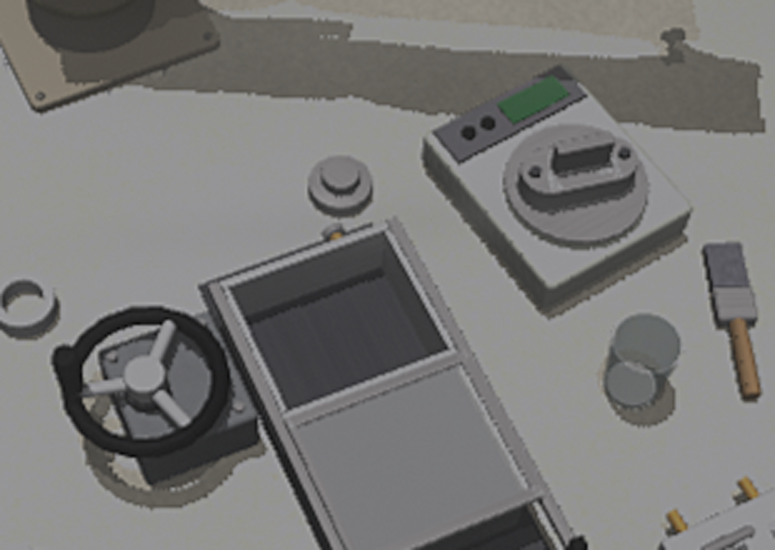

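```bash
python3 -c "
from h import *
c=ld('t12.png');f=lambda u,v,z:onplane(c,130+u/2.7,100+v/2.7,z)
a,b=f(87,390,.1025),f(184,409,.1025);print('cell',(a+b)/2)
h=f(729,373,.166);print('handle',h, np.arctan2(h[1]+.138,h[0]-.5296)+2.3)
print('cover edges',f(455,112,.087),f(455,275,.087))
s=ld('s12.png');g=lambda u,v,z:onplane(s,210+u/2.5,110+v/2.5,z)
a,b=g(535,171,.1025),g(624,153,.1025);print('cell sc',(a+b)/2)
h=g(64,356,.166);print('handle sc',h, np.arctan2(h[1]+.138,h[0]-.5296)+2.3)
for n in('top','scene'):
  x=ld(n+'0.png')['img'].astype(int);y=ld(('t12' if n=='top' else 's12')+'.png')['img'].astype(int)
  d=(abs(x-y).max(2)>40).astype(np.uint8);d=cv2.morphologyEx(d,cv2.MORPH_OPEN,np.ones((3,3)));m=cv2.connectedComponentsWithStats(d);print(n,[list(q) for q in m[2][1:] if q[4]>15])
"
```

```text
cell [0.4920105  0.35135748 0.1025    ]
handle [ 0.50997678 -0.20944433  0.166     ] 0.4611493691756785
cover edges [0.78927798 0.05022218 0.087     ] [0.62093219 0.0476135  0.087     ]
cell sc [0.49342809 0.35509279 0.1025    ]
handle sc [ 0.51705712 -0.20823354  0.166     ] 0.5524786228845615
top [[np.int32(265), np.int32(141), np.int32(69), np.int32(63), np.int32(667)], [np.int32(265), np.int32(156), np.int32(4), np.int32(8), np.int32(32)], [np.int32(263), np.int32(172), np.int32(5), np.int32(11), np.int32(45)], [np.int32(263), np.int32(184), np.int32(4), np.int32(4), np.int32(16)], [np.int32(262), np.int32(189), np.int32(5), np.int32(11), np.int32(47)], [np.int32(261), np.int32(206), np.int32(67), np.int32(57), np.int32(3546)], [np.int32(374), np.int32(211), np.int32(4), np.int32(7), np.int32(26)], [np.int32(363), np.int32(212), np.int32(8), np.int32(16), np.int32(59)], [np.int32(372), np.int32(219), np.int32(4), np.int32(8), np.int32(25)], [np.int32(401), np.int32(235), np.int32(4), np.int32(5), np.int32(18)], [np.int32(362), np.int32(241), np.int32(5), np.int32(4), np.int32(18)
[... 3265 characters left out ...]
52), np.int32(12), np.int32(12), np.int32(73)], [np.int32(244), np.int32(254), np.int32(5), np.int32(5), np.int32(25)], [np.int32(382), np.int32(254), np.int32(8), np.int32(5), np.int32(29)], [np.int32(242), np.int32(263), np.int32(4), np.int32(6), np.int32(22)], [np.int32(252), np.int32(262), np.int32(8), np.int32(5), np.int32(36)], [np.int32(351), np.int32(262), np.int32(18), np.int32(9), np.int32(61)], [np.int32(267), np.int32(266), np.int32(13), np.int32(11), np.int32(88)], [np.int32(325), np.int32(270), np.int32(24), np.int32(12), np.int32(90)], [np.int32(253), np.int32(276), np.int32(5), np.int32(6), np.int32(27)], [np.int32(270), np.int32(278), np.int32(4), np.int32(6), np.int32(19)]]
```

```bash
python3 -c "
from h import *
print(order.sign_off())"
```

```text
the job is handed in; nothing more can be done
None
```

I finished the job and handed it in at about 17.7 s on the robot's clock. The handwheel is wound to its stop, the cover is fully open, and the steel cell stands upright on the balance pan.

- **Wheel and cover:** I wound the wheel until the crank stopped moving and the horizontal wrist force rose to about 28 N. The crank angle then measured about 6.78 rad. In the final top view, the cover's front and back edges had moved 169–171 mm.
- **Cell:** I lifted it by the rib and lowered it in steps of about 1 mm until the wrist carried none of its weight. The final pictures put its centre at (0.492, 0.351) from the top camera and (0.493, 0.355) from the scene camera. The pan's centre is at about (0.491, 0.353).
- **Other things on the bench:** comparing the start and end pictures, I saw no change at any of the bystander objects. The arm stands clear and touches nothing.

**Where the checks disagreed:** the two fixed cameras differed by up to about 7 mm in x. They put the pan's centre at x 0.492 and 0.498, and the final crank angle at 6.74 and 6.84 rad. I used the top and wrist cameras for the pan because they agreed with each other. For the wheel, I relied on the force rise at the stop and the distance the cover had moved.

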